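# Find the full jar by its weight and put it away

### The arm

A 6-joint arm with a two-finger parallel gripper is mounted at the origin on the work surface. World frame = base frame: x ahead of the robot, y to its left, z up, the work surface at z = 0. Lengths are in m, angles in rad, forces in N, time in s.
With the tool pointing down it reaches from about 0.35 to 0.975 m from the base axis. Payload 4.9 kg.
Tool frame: the origin (TCP) lies midway between the tips of the shut fingers; the grasp point (between the pads) lies 19 mm behind it; z points along the fingers, y is the direction in which the jaws open and shut (so a half turn about z gives the same grasp; the last joint's range is limited). The gripper opens to 85 mm and grips with 20 to 120 N. Pads are 22 mm wide; open, the fingers measure 114 mm over their backs; the gripper's body (76 mm by 85 mm) begins 54 mm behind the grasp point. The pads swing forward as they close: fully open they stand 13 mm farther back than shut.
Start: joints at [-1.231, 0.053, 1.613, -0, 1.476, -0.119], TCP at [0.277, -0.56, 0.231] pointing down, gripper open.
Joint ranges: [-3.01, 3.01], [-1.01, 2.22], [0.06, 2.58], [-1.02, 4.17], [0.09, 2.62], [-3.14, 3.14]. Speed limits (rad/s): [2.57, 2.57, 3.14, 3.14, 3.14, 3.14].

### API

Orientations are given as a unit quaternion [w, x, y, z].
In Python, from plant import state, grab_frame, camera_info, job_done, cut_out gives the robot as it stands.
- The arm moves only by the tool step_arm, never from a script. Its argument "moves" is a list of rows, each a list of 7 numbers: the shift along the tool's x, y, z in m, then the turn, a rotation vector about the tool's x, y, z in rad, then the finger opening in m, from 0 to 0.0854. A call has 1 to 8 rows; each row shifts and turns the commanded pose from where the row before left it, along the tool's axes as they then stand; what a row does not reach is not made up. A row lasts 1/10 s, in which the tool goes at most 50 mm and 8.59 degrees, less where a joint would pass 70% of its speed; a pose out of reach is approached as far as the arm can. A call is refused whole if a number of a shift passes 0.05 or a number of a turn 0.15, either way. A call with a gripper value outside its range is refused whole. The fingers move at their own pace and stop on an object; the grip force is fixed at half the most. Time passes only in rows, so rows that do not move let the fingers close. It gives the time, the measured TCP pose, the force and the opening at its end, in the units of the state.
- state(): the state, without advancing time (a new reading comes with each control period).
- grab_frame(name): name is "side" or "top" or "wrist"; returns (picture, depth): 400x640x3 uint8, red, green, blue; 400x640 float32, m along the optical axis (not along the pixel's ray), 0 where there is no reading.
- camera_info(name): a dict with "intrinsics" (3x3 intrinsics, pixels), "world_from_camera" (4x4, takes a point from camera to world coordinates). Camera axes: x right, y down, z forward; pixel columns grow to the right and rows downward; lengths in m; the calibration is good to about 2 mm. A picture is of the moment at which its call begins: read the wrist's pose just before it. camera_info takes no time and is no camera call; for the wrist camera it gives the pose at the moment of the call.
- job_done(): hands the job in, once; it reports no verdict.
Trained networks look in the newest picture that a camera, given by its name, has taken for a name from the list of things; names that differ only in an ending like _2 or _b are one class to them, and where a whole thing is asked for, a point or a joint stands for the part that bears it (a point fixed in the world has none). Each returns a list of dicts, best first, with "conf" (0 to 1); they miss things now and then, are a little off and sometimes report something else, mostly with a low value. They report only what shows in the picture. A call takes as long as a camera call. They do not tell look-alikes from the thing itself.
- cut_out(camera, query): "mask" (400x640 bool, what is visible of it) and "point" ([column, row] in pixels, amid what is visible of it).
The state is a dict: "time": time; "joint_pos": joint angles; "joint_vel": joint speeds; "joint_efforts": joint torques, N m; "tool_pos": TCP position; "tool_rot": TCP orientation; "contact_force": force on the tool from outside, world axes, zero at the start; "ft_torque": the same for the moment, N m; "gripper_width": opening from 0.0 (shut) to 1.0 (fully open).
Only numpy, scipy, OpenCV 4.12 (cv2) and the standard library are available. Lean on these libraries where they do the work, as an engineer would, in place of code of your own. Each camera call takes 0.05 s, during which the arm holds its last target.

### The job

Three look-alike amber jars stand on the counter with their lids screwed tight: one is full, two are empty, and the glass is too dark to tell. Feel by lifting which one is full and stand it on the lower shelf of the chrome caddy, and stand the two empty ones in the green return box, upright on its floor so that nothing sticks up above the rim. They are glass: keep them upright, set them down rather than dropping them, and leave everything else where it is.

Things in the scene. Friction and masses are not known exactly. Their poses are not given: they have to be found in the camera images.
- jar_a: Straight-sided closed amber glass jar with a black screw lid: body 52 mm diameter, lid 54 mm diameter and 21 mm high, 62 mm high over all. The three jars look the same and stand upright on the counter. One of them is full, 340 to 480 g; the other two are empty, 105 to 185 g. Which one is full changes its place from run to run and can only be felt. Origin at the centre of the underside, z up along its axis.
- jar_b: Straight-sided closed amber glass jar with a black screw lid: body 52 mm diameter, lid 54 mm diameter and 21 mm high, 62 mm high over all. The three jars look the same and stand upright on the counter. One of them is full, 340 to 480 g; the other two are empty, 105 to 185 g. Which one is full changes its place from run to run and can only be felt. Origin at the centre of the underside, z up along its axis.
- jar_c: Straight-sided closed amber glass jar with a black screw lid: body 52 mm diameter, lid 54 mm diameter and 21 mm high, 62 mm high over all. The three jars look the same and stand upright on the counter. One of them is full, 340 to 480 g; the other two are empty, 105 to 185 g. Which one is full changes its place from run to run and can only be felt. Origin at the centre of the underside, z up along its axis.
- caddy: Fixed chrome two-level corner caddy, 280 mm square in plan; origin on the counter under the square's centre. Corner post (235 mm) at local +140,+140 mm. Lower shelf: top at 50 mm, front corner cut off along x+y = -150 mm; 6 mm rail round its front edges, top 18 mm above the shelf. Upper shelf (top at 200, rail to 218 mm) only over the rear corner: x and y above 0 and x+y above 60 mm.
- caddy_free (a point): Point on the surface of the lower shelf (local -40, -40, 50 mm of the caddy), in the middle of its free space: nothing within 60 mm sideways but the front rail at 49 mm and nothing overhead.
- return_box: Fixed open green plastic box for empties, outside 160 (x) x 140 (y) x 80 mm high, walls and floor 5 mm thick, empty. Origin at the centre of its underside on the counter. Two jars stand side by side in it along its x axis, lids 13 mm below the rim.
- trimmer: Grey trimmer lying on the lower shelf, 114 x 36 x 30 mm, at the caddy's +y side. Not to be moved. Origin at the underside.
- pot: Small white pot with steel lid, 48 mm diameter, 38 mm high, on the lower shelf at the caddy's +x side. Not to be moved. Origin at the underside.
- comb: Blue plastic comb, 110 x 26 x 5 mm, on the upper shelf. Not to be moved.
- tweezer: Steel tweezer, 85 mm long, on the upper shelf. Not to be moved.
- tumbler: Blue tumbler, 70 mm diameter, 100 mm high, on the counter. Not to be moved. Origin at the underside.
- pump: White soap bottle, 60 mm diameter, 150 mm high, on the counter. Not to be moved. Origin at the underside.
- nailbrush: Wooden nail brush, 45 x 85 x 30 mm, on the counter. Not to be moved. Origin at the underside.
Mind the look-alikes: they are no part of the job. Leave any blue look-alike of the jar_a alone. Several things look just like the return_box: the one meant starts nearest to the robot's base.

How it is judged:
By the outcome, as a careful person would: the job done as asked, in the order asked, and still so for the second after the job is handed in, with the robot touching nothing.
It also fails if it takes over 72 s, if anything falls off the work surface, if the arm or the gripper's body presses on something with over 40 N, if the wrist force passes 120 N, or if a joint passes its speed limit or range.

## Working session

There is one attempt and no reset: what is moved stays moved. The work goes in short steps, Python scripts to look and compute and a tool call to move; the robot and the scene stay as the last step left them, time stands still between calls to the robot, and variables do not carry over. Pictures are saved under pics/ and viewed, and the job is handed in when it is done.

Besides the shell and the picture viewer there is one more tool, called after "Request:" as name(argument=value, ...) on one line, values as JSON. step_arm: Moves the arm, as the interface text tells. Its arguments: {"type":"object","properties":{"moves":{"type":"array"}},"required":["moves"]}

```bash
ls; mkdir -p pics
cat > h.py <<'E'
import numpy as np,cv2
from plant import *
def save(n,p): cv2.imwrite('pics/'+n+'.png',cv2.cvtColor(p,cv2.COLOR_RGB2BGR))
def cloud(name,d):
    ci=camera_info(name);K=np.array(ci['intrinsics']);T=np.array(ci['world_from_camera'])
    v,u=np.indices(d.shape)
    P=np.stack([(u-K[0,2])/K[0,0]*d,(v-K[1,2])/K[1,1]*d,d],-1)
    return P@T[:3,:3].T+T[:3,3]
E
python3 - <<'E'
from h import *
np.set_printoptions(precision=4,suppress=True)
print(state())
for n in ['top','side']:
    p,d=grab_frame(n);save(n+'0',p);np.save(n+'0.npy',cloud(n,d));np.save(n+'0d.npy',d)
    print(camera_info(n))
    for q in ['jar_a','return_box','caddy','tumbler','pot']:
        for r in cut_out(n,q):
            m=r['mask'];P=cloud(n,d)[m&(d>0)]
            print(n,q,round(r['conf'],2),r['point'],m.sum(),np.median(P,0),np.percentile(P,[3],axis=0),np.percentile(P,[97],axis=0))
E
```

```text
pics
{'time': 0.0, 'joint_pos': array([-1.231 ,  0.0534,  1.6143,  0.    ,  1.476 , -0.1189]), 'joint_vel': array([ 0.0002,  0.0004, -0.0008, -0.0003,  0.0009, -0.0008]), 'joint_efforts': array([ -0.0007, -39.3677, -37.0178,  -0.0002,   0.0072,   0.    ]), 'tool_pos': array([ 0.2766, -0.5598,  0.2301]), 'tool_rot': array([-0.001 ,  0.9738,  0.2274, -0.0001]), 'contact_force': array([ 0.539 , -0.1939, -0.0698]), 'ft_torque': array([-0.0416, -0.0205, -0.0313]), 'gripper_width': 1.0025965486694952}
{'intrinsics': array([[384.5685,   0.    , 315.1187],
       [  0.    , 384.5685, 193.8367],
       [  0.    ,   0.    ,   1.    ]]), 'world_from_camera': array([[-0.0276, -0.9879,  0.1528,  0.4078],
       [-0.9996,  0.0281,  0.0007, -0.0347],
       [-0.005 , -0.1528, -0.9882,  1.3169],
       [ 0.    ,  0.    ,  0.    ,  1.    ]])}
top jar_a 0.77 [328.7, 232.2] 204 [ 0.4652 -0.0842  0.0613] [[ 0.4429 -0.1077  0.0569]] [[ 0.488  -0.062   0.0672]]
top jar_a 0.76 [301.8, 182.3] 231 [0.6332 0.0216 0.0612] [[ 0.611  -0.0018  0.0134]] [[0.6596 0.0451 0.0663]]
top jar_a 0.75 [329.9, 208.7] 213 [ 
[... 1645 characters left out ...]
0.5893 -0.2305  0.0797]]
side return_box 0.78 [433.1, 173.7] 762 [ 0.5234 -0.5143  0.0446] [[ 0.4558 -0.6491  0.0001]] [[ 0.5548 -0.4908  0.0803]]
side return_box 0.72 [197.0, 294.0] 530 [0.5586 0.4358 0.2037] [[0.5426 0.3841 0.1986]] [[0.5737 0.4858 0.2068]]
side caddy 0.59 [235.3, 329.2] 11332 [0.5151 0.401  0.0504] [[0.363  0.2392 0.0462]] [[0.6261 0.5089 0.2097]]
side tumbler 0.74 [362.9, 174.5] 484 [ 0.7019 -0.342   0.0699] [[ 0.6789 -0.3885  0.0029]] [[ 0.7412 -0.3235  0.0997]]
side pot 0.57 [236.6, 289.7] 336 [0.5931 0.3152 0.0859] [[0.5785 0.2922 0.0538]] [[0.6194 0.3332 0.0904]]
side pot 0.56 [236.3, 368.3] 943 [0.4271 0.4486 0.0775] [[0.3702 0.4261 0.0635]] [[0.4909 0.4704 0.0826]]
```

View pics/top0.png

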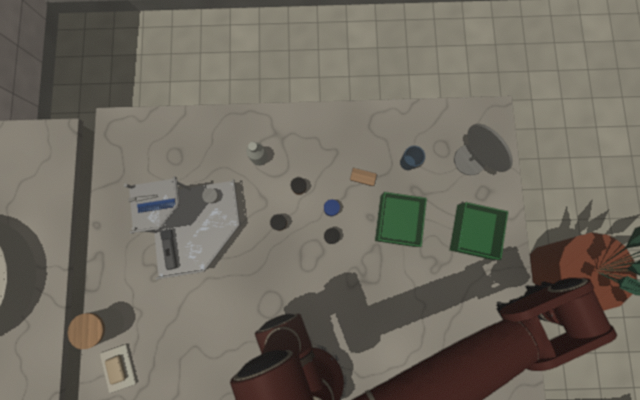

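View pics/side0.png

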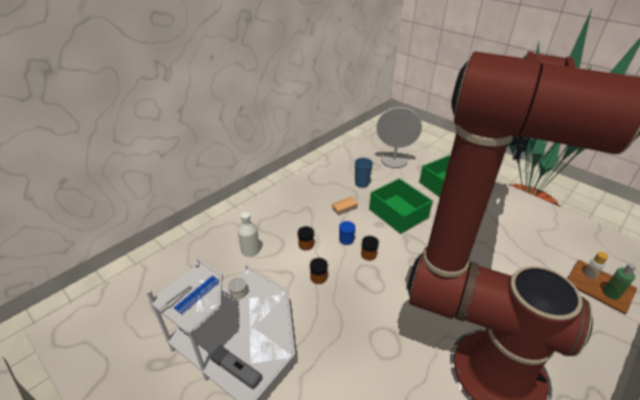

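Run:
```python
import cv2
a=cv2.imread('pics/top0.png')[165:255,100:350]; cv2.imwrite('pics/topc.png',cv2.resize(a,None,fx=3.2,fy=3.2,interpolation=2))
a=cv2.imread('pics/side0.png')[210:310,270:410]; cv2.imwrite('pics/sidec.png',cv2.resize(a,None,fx=5,fy=5,interpolation=2))
```

```text
(no output)
```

View pics/sidec.png

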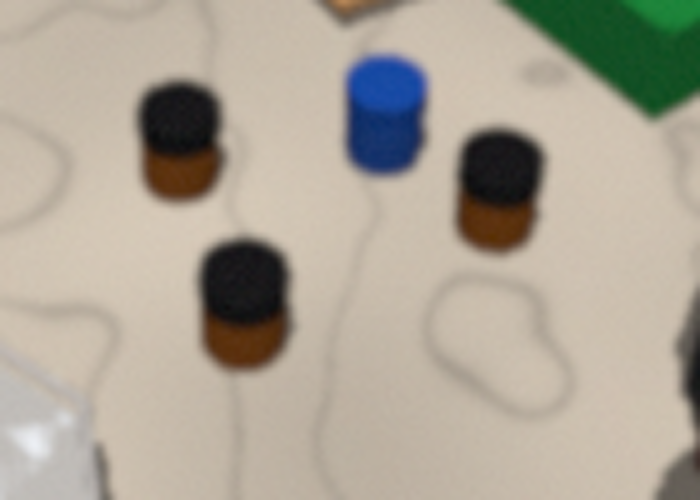

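View pics/topc.png

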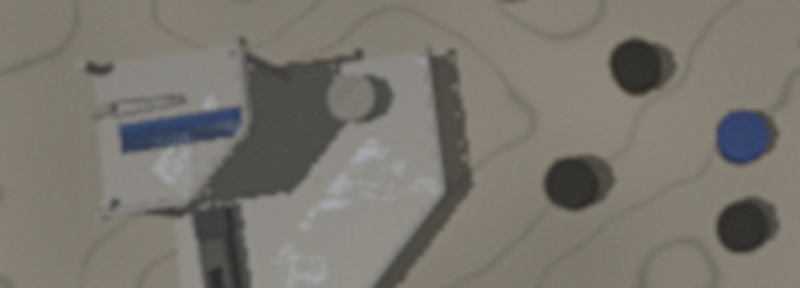

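Candidates in the top view: three black-lidded jars at (299,185), (278,222) and (333,236), and a blue look-alike at (331,208), which stays. There are two green boxes, at (400,219) about 0.61 m from the base and (479,231) about 0.75 m. The nearer one is the return box. The close crops confirm both choices. Next I fit the geometry.

Run:
```python
from h import *
np.set_printoptions(precision=4,suppress=True)
def circ(xy):
    (c,r)=cv2.minEnclosingCircle(xy.astype(np.float32)); return c,r
for n in ['top','side']:
    P=np.load(n+'0.npy');d=np.load(n+'0d.npy');ok=d>0
    for c in [(.633,.022),(.512,.09),(.465,-.084),(.557,-.085)]:
        m=ok&(np.hypot(P[...,0]-c[0],P[...,1]-c[1])<.045)&(P[...,2]>.055)&(P[...,2]<.075)
        q=P[m]; lo,hi=np.percentile(q[:,:2],[1,99],axis=0); print(n,'jar',circ(q[:,:2]*1000),(lo+hi)/2,q[:,:2].mean(0),np.median(q[:,2]),m.sum())
    m=ok&(abs(P[...,0]-.51)<.12)&(abs(P[...,1]+.31)<.11)&(P[...,2]>.073)&(P[...,2]<.09)
    print(n,'box',m.sum(),cv2.minAreaRect((P[m][:,:2]*1000).astype(np.float32)),np.median(P[m],0))
    m=ok&(abs(P[...,0]-.51)<.2)&(abs(P[...,1]-.39)<.2)
    for a,b in [(.04,.056),(.056,.075),(.192,.206),(.206,.222)]:
        k=m&(P[...,2]>a)&(P[...,2]<b); print(n,'caddy',a,k.sum(),cv2.minAreaRect((P[k][:,:2]*1000).astype(np.float32)),np.percentile(P[k],[1,99],axis=0).ravel())
    # box floor
    v=np.zeros((500,500,3),np.uint8)
P=np.load('top0.npy').reshape(-1,3)
# height maps 1mm
for nm,(x0,y0) in {'cad':(.30,.17),'box':(.37,-.46)}.items():
    im=np.zeros((420,420,3),np.uint8)
    for f,ch in (('top0.npy',1),('side0.npy',2)):
        P=np.load(f).reshape(-1,3); s=(P[:,0]>x0)&(P[:,0]<x0+.42)&(P[:,1]>y0)&(P[:,1]<y0+.42)&(P[:,2]>.01)
        Q=P[s]; i=((Q[:,0]-x0)*1000).astype(int); j=((Q[:,1]-y0)*1000).astype(int)
        im[419-i,419-j,ch]=np.clip(Q[:,2]*1000+40,0,255)
    cv2.imwrite(f'pics/h_{nm}.png',cv2.resize(im,(588,588)))
```

```text
top jar ((636.3323364257812, 21.34222984313965), 26.76531219482422) [0.6356 0.0204] [0.6356 0.0211] 0.061678358163475555 202
top jar ((515.04052734375, 90.05900573730469), 26.71784019470215) [0.514  0.0903] [0.5146 0.09  ] 0.06161206937302077 208
top jar ((464.6758117675781, -84.69336700439453), 26.547866821289062) [ 0.4638 -0.0847] [ 0.4647 -0.0845] 0.06124472835869099 211
top jar ((558.5225219726562, -87.3306655883789), 26.817697525024414) [ 0.5584 -0.0866] [ 0.5584 -0.0866] 0.06200270645948258 209
top box 322 ((512.1272583007812, -313.5171813964844), (141.4918670654297, 160.56016540527344), 79.82089233398438) [ 0.5111 -0.3192  0.0791]
top caddy 0.04 4679 ((503.7570495605469, 359.43634033203125), (276.17926025390625, 286.1565246582031), 7.688420295715332) [0.3601 0.2336 0.0436 0.6468 0.4876 0.055 ]
top caddy 0.056 522 ((501.30474853515625, 357.28985595703125), (283.4483642578125, 285.182373046875), 7.285704612731934) [0.3467 0.2195 0.0563 0.6512 0.4884 0.0749]
top caddy 0.192 1800 ((561.6778564453125, 438.19219970703125), (142.1861114501953, 147.0249786376953), 7.551223278045654) [
[... 819 characters left out ...]
6981201172) [ 0.5002 -0.2977  0.0777]
side caddy 0.04 7874 ((499.66485595703125, 361.5712890625), (286.78070068359375, 281.7362060546875), 7.352745532989502) [0.3571 0.2345 0.0457 0.6378 0.508  0.0536]
side caddy 0.056 858 ((497.1537170410156, 357.6191711425781), (281.2359619140625, 284.9578552246094), 8.729381561279297) [0.3454 0.2236 0.0569 0.6481 0.5134 0.0749]
side caddy 0.192 2805 ((558.846435546875, 441.4271545410156), (145.90602111816406, 143.52772521972656), 6.802245616912842) [0.4856 0.3766 0.1953 0.6307 0.514  0.2057]
side caddy 0.206 439 ((558.1249389648438, 439.58990478515625), (144.6331024169922, 145.52464294433594), 7.030632972717285) [0.4795 0.3684 0.206  0.6367 0.5154 0.2198]
```

View pics/h_cad.png

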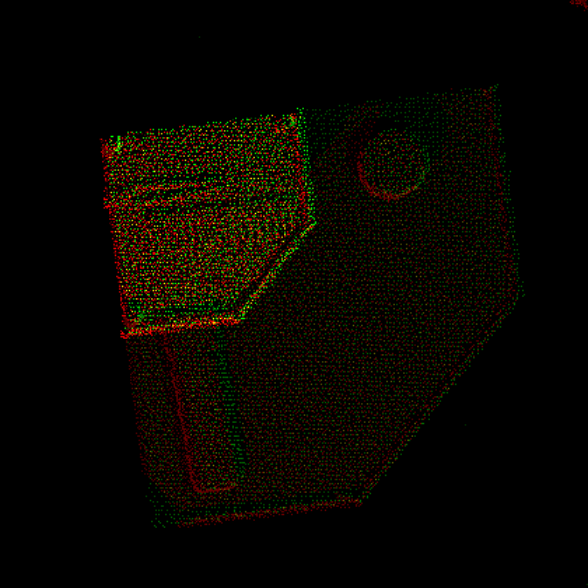

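View pics/h_box.png

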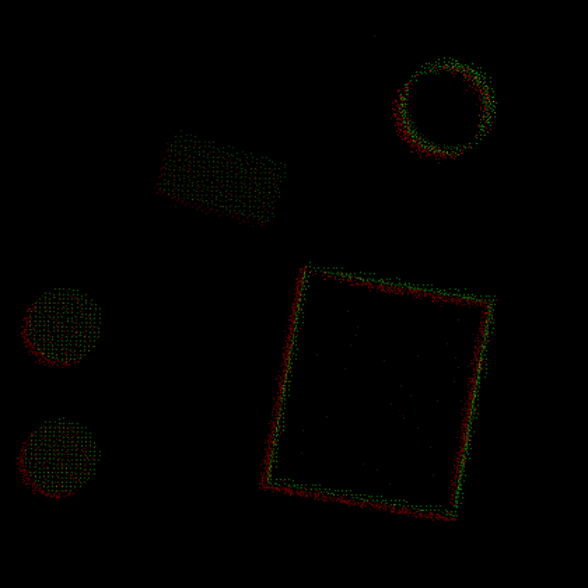

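Each quantity is averaged over the two cameras:

| Thing | Position (m) |
|---|---|
| Jar A | (0.635, 0.023) |
| Jar B | (0.5135, 0.092) |
| Jar C | (0.463, -0.0825) |
| Return box centre | (0.510, -0.3115), yaw -10.2° |
| Box slots | (0.546, -0.318) and (0.474, -0.305) |
| Caddy centre | (0.501, 0.3605), yaw +7.4° |
| caddy_free | (0.4665, 0.3155, 0.05) |

The sizes match what was given, so I'll use one tool yaw of -10.2° for everything.

```bash
cat >> h.py <<'E'
from scipy.spatial.transform import Rotation as Ro
np.set_printoptions(precision=4,suppress=True)
def tool():
    s=state();q=s['tool_rot'];return s,np.array(s['tool_pos']),Ro.from_quat([q[1],q[2],q[3],q[0]])
def plan(goal,yaw=-0.178,n=8):
    s,p,R=tool();G=Ro.from_matrix(np.array([[np.cos(yaw),np.sin(yaw),0],[np.sin(yaw),-np.cos(yaw),0],[0,0,-1]]))
    rv=(R.inv()*G).as_rotvec(); dp=(np.array(goal)-p)
    print('t',round(s['time'],2),'p',p,'F',s['contact_force'],'w',round(s['gripper_width'],3),'q',s['joint_pos'])
    print('rotvec',rv,'tool-delta now',R.inv().apply(dp),'in goal frame',G.inv().apply(dp),'dist',np.linalg.norm(dp))
    for k in range(n):
        Rk=R*Ro.from_rotvec(rv*k/n);print(np.round(np.r_[Rk.inv().apply(dp/n),rv/n],4).tolist())
E
python3 -c "
from h import *
plan([.463,-.0825,.17],n=14)"
```

```text
t 0.6 p [ 0.2768 -0.5604  0.2313] F [-0.1751 -0.1176  0.1355] w 0.997 q [-1.231   0.0527  1.6129 -0.      1.476  -0.119 ]
rotvec [0.     0.     0.6368] tool-delta now [ 0.3786 -0.346   0.0613] in goal frame [ 0.0987 -0.5033  0.0613] dist 0.5165164780167522
[0.027, -0.0247, 0.0044, 0.0, 0.0, 0.0455]
[0.0259, -0.0259, 0.0044, 0.0, 0.0, 0.0455]
[0.0247, -0.0271, 0.0044, 0.0, 0.0, 0.0455]
[0.0234, -0.0282, 0.0044, 0.0, 0.0, 0.0455]
[0.0221, -0.0292, 0.0044, 0.0, 0.0, 0.0455]
[0.0208, -0.0302, 0.0044, 0.0, 0.0, 0.0455]
[0.0194, -0.0311, 0.0044, 0.0, 0.0, 0.0455]
[0.0179, -0.0319, 0.0044, 0.0, 0.0, 0.0455]
[0.0165, -0.0327, 0.0044, 0.0, 0.0, 0.0455]
[0.015, -0.0334, 0.0044, 0.0, 0.0, 0.0455]
[0.0134, -0.0341, 0.0044, 0.0, 0.0, 0.0455]
[0.0119, -0.0347, 0.0044, 0.0, 0.0, 0.0455]
[0.0103, -0.0352, 0.0044, 0.0, 0.0, 0.0455]
[0.0087, -0.0356, 0.0044, 0.0, 0.0, 0.0455]
```

Request:
step_arm(moves=[[0.027, -0.025, 0.004, 0, 0, 0.045, 0.0854], [0.026, -0.026, 0.004, 0, 0, 0.045, 0.0854], [0.025, -0.027, 0.004, 0, 0, 0.045, 0.0854], [0.023, -0.028, 0.004, 0, 0, 0.045, 0.0854], [0.022, -0.029, 0.004, 0, 0, 0.045, 0.0854], [0.021, -0.03, 0.004, 0, 0, 0.045, 0.0854], [0.019, -0.031, 0.004, 0, 0, 0.045, 0.0854], [0.018, -0.032, 0.004, 0, 0, 0.045, 0.0854]])

```text
time: 1.4
tool_pos: [0.3828, -0.2861, 0.1993]
tool_rot: [0.0, 0.999, 0.048, 0.0]
contact_force: [1.0, -0.4, 1.2]
gripper_width: 1.001
```

Request:
step_arm(moves=[[0.016, -0.033, 0.004, 0, 0, 0.045, 0.0854], [0.015, -0.033, 0.004, 0, 0, 0.045, 0.0854], [0.013, -0.034, 0.004, 0, 0, 0.045, 0.0854], [0.012, -0.035, 0.004, 0, 0, 0.045, 0.0854], [0.01, -0.035, 0.004, 0, 0, 0.045, 0.0854], [0.009, -0.035, 0.004, 0, 0, 0.045, 0.0854], [0, 0, 0, 0, 0, 0, 0.0854], [0, 0, 0, 0, 0, 0, 0.0854]])

```text
time: 2.2
tool_pos: [0.4605, -0.0825, 0.1753]
tool_rot: [0.0, 0.996, -0.084, -0.0]
contact_force: [-0.0, -0.3, -0.3]
gripper_width: 1.0
```

Run:
```python
from h import *
p,d=grab_frame('wrist');save('w1',p);P=cloud('wrist',d)
for c in [(.635,.023),(.5135,.092),(.463,-.0825)]:
    m=(d>0)&(np.hypot(P[...,0]-c[0],P[...,1]-c[1])<.045)&(P[...,2]>.055)&(P[...,2]<.075)
    if m.sum()>50:
        q=P[m];print(c,m.sum(),cv2.minEnclosingCircle((q[:,:2]*1000).astype(np.float32)),np.median(q[:,2]))
plan([.463,-.0825,.03],n=1)
```

```text
(0.635, 0.023) 1966 ((629.6775512695312, 23.694103240966797), 25.908716201782227) 0.06266655521562534
(0.5135, 0.092) 3458 ((513.427978515625, 92.15924072265625), 27.608991622924805) 0.06264737219244479
(0.463, -0.0825) 3027 ((463.3723449707031, -82.48316192626953), 26.8992977142334) 0.06261703567011256
t 2.25 p [ 0.4604 -0.0833  0.1755] F [ 0.1648 -0.7708 -0.0883] w 1.001 q [-0.3379 -0.2982  2.0273 -0.0005  1.4124  1.4035]
rotvec [ 0.0006 -0.0001  0.0075] tool-delta now [ 0.0024 -0.0013  0.1455] in goal frame [ 0.0024 -0.0012  0.1455] dist 0.1454907870742316
[0.0024, -0.0013, 0.1455, 0.0006, -0.0001, 0.0075]
```

View pics/w1.png

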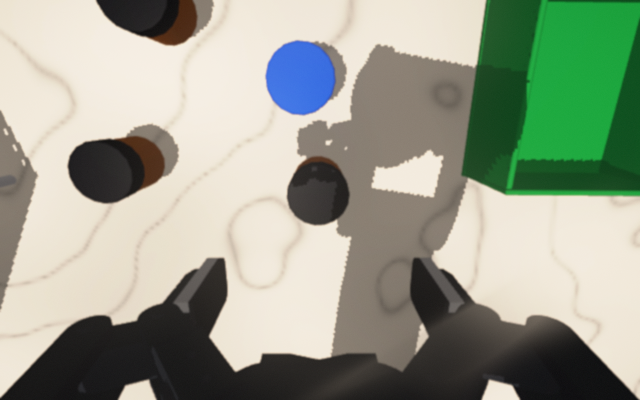

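The wrist view shows the black jar at (318,190) centred ahead of the jaws, with the blue one at (300,77). Jar C comes out at (0.4634, -0.0825), which agrees, so I descend.

Request:
step_arm(moves=[[0.002, -0.001, 0.03, 0, 0, 0.007, 0.0854], [0, 0, 0.035, 0, 0, 0, 0.0854], [0, 0, 0.035, 0, 0, 0, 0.0854], [0, 0, 0.03, 0, 0, 0, 0.0854], [0, 0, 0.015, 0, 0, 0, 0.0854], [0, 0, 0, 0, 0, 0, 0.0854], [0, 0, 0, 0, 0, 0, 0.0854]])

```text
time: 2.95
tool_pos: [0.4628, -0.0834, 0.0309]
tool_rot: [0.0, 0.996, -0.09, 0.0]
contact_force: [0.9, -0.4, 0.2]
gripper_width: 0.994
```

Request:
step_arm(moves=[[0, 0, 0, 0, 0, 0, 0.04], [0, 0, 0, 0, 0, 0, 0.04], [0, 0, 0, 0, 0, 0, 0.04], [0, 0, 0, 0, 0, 0, 0.04], [0, 0, 0, 0, 0, 0, 0.04], [0, 0, 0, 0, 0, 0, 0.04]])

```text
time: 3.55
tool_pos: [0.4641, -0.0828, 0.0321]
tool_rot: [0.001, 0.996, -0.089, 0.002]
contact_force: [-0.6, 0.6, 6.1]
gripper_width: 0.619
```

```bash
python3 -c "
from h import *
p,d=grab_frame('wrist');save('w2',p)
plan([.463,-.0825,.03],n=1)"
```

```text
t 3.6 p [ 0.4641 -0.0828  0.0321] F [-0.1998  0.5383  6.9517] w 0.612 q [-0.3345 -0.1024  2.1214 -0.0003  1.1192  1.4145]
rotvec [ 0.0008 -0.0033 -0.    ] tool-delta now [-0.0011 -0.0001  0.0021] in goal frame [-0.0011 -0.0001  0.0021] dist 0.0024138086367662425
[-0.0011, -0.0001, 0.0021, 0.0008, -0.0033, -0.0]
```

View pics/w2.png

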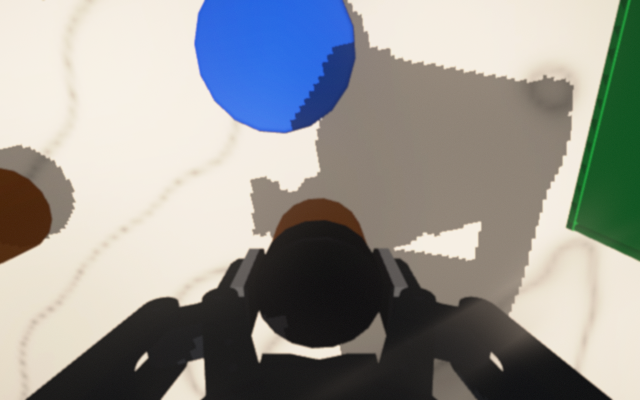

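The jar is held between the pads (52.5 mm opening). I lift it 25 mm and weigh it.

Request:
step_arm(moves=[[0, 0, -0.005, 0, 0, 0, 0.04], [0, 0, -0.01, 0, 0, 0, 0.04], [0, 0, -0.01, 0, 0, 0, 0.04], [0, 0, 0, 0, 0, 0, 0.04], [0, 0, 0, 0, 0, 0, 0.04], [0, 0, 0, 0, 0, 0, 0.04], [0, 0, 0, 0, 0, 0, 0.04]])

```text
time: 4.3
tool_pos: [0.4622, -0.0821, 0.0548]
tool_rot: [-0.0, 0.996, -0.089, -0.0]
contact_force: [-0.6, 0.0, -1.0]
gripper_width: 0.611
```

Request:
step_arm(moves=[[0, 0, 0, 0, 0, 0, 0.04]])

```text
time: 4.4
tool_pos: [0.4623, -0.0821, 0.0549]
tool_rot: [-0.0, 0.996, -0.089, -0.0]
contact_force: [0.4, -0.1, -1.0]
gripper_width: 0.619
```

```bash
python3 -c "
from h import *
s=state();print(s)
f=[]
for i in range(4):
    p,d=grab_frame('wrist');f.append(state()['contact_force'])
print(np.array(f))
p,d=grab_frame('side');save('s3',p);cv2.imwrite('pics/s3c.png',cv2.resize(cv2.cvtColor(p,cv2.COLOR_RGB2BGR)[160:320,250:450],None,fx=3.5,fy=3.5))
plan([.463,-.0825,.03],n=1)"
```

```text
{'time': 4.4, 'joint_pos': array([-0.3346, -0.1426,  2.1135,  0.    ,  1.1716,  1.4144]), 'joint_vel': array([-0.0007, -0.0008, -0.0012,  0.0001, -0.003 ,  0.0006]), 'joint_efforts': array([  0.0048, -26.8252, -33.112 ,   0.0003,   0.0037,  -0.    ]), 'tool_pos': array([ 0.4623, -0.0821,  0.0549]), 'tool_rot': array([-0.0001,  0.996 , -0.089 , -0.0004]), 'contact_force': array([ 0.3883, -0.0769, -0.9621]), 'ft_torque': array([-0.0212, -0.0118,  0.016 ]), 'gripper_width': 0.6185208592928139}
[[-0.4305 -0.0646 -0.7869]
 [-0.6236  0.3392 -1.3733]
 [ 0.2805  0.3749 -1.2215]
 [ 0.25    0.1232 -1.5643]]
t 4.65 p [ 0.4625 -0.0823  0.0552] F [-0.7939  0.402  -0.3899] w 0.611 q [-0.3346 -0.1429  2.1131  0.      1.1716  1.4144]
rotvec [-0.      0.0002 -0.0002] tool-delta now [0.0005 0.0002 0.0252] in goal frame [0.0005 0.0002 0.0252] dist 0.025211060383827207
[0.0005, 0.0002, 0.0252, -0.0, 0.0002, -0.0002]
```

View pics/s3c.png

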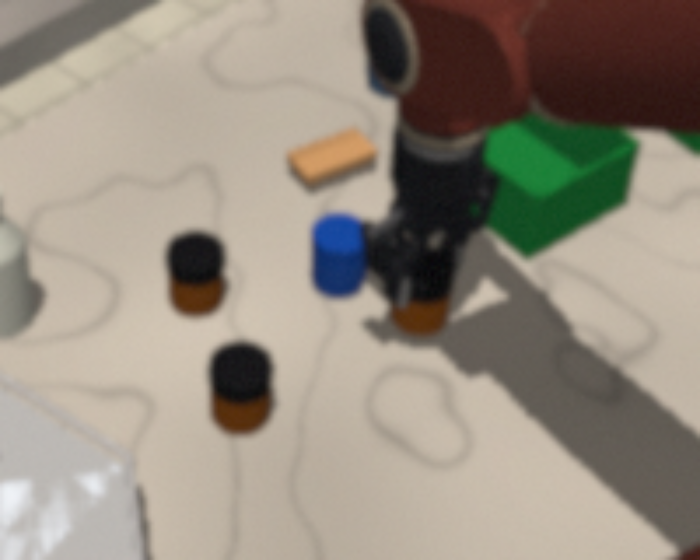

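The side view at about (420,290) shows the jar clear of the counter. The force is about -1.1 N (about 110 g), so jar C is empty. I set it back where it stood so the full one can go first.

Request:
step_arm(moves=[[0, 0, 0.009, 0, 0, 0, 0.04], [0, 0, 0.008, 0, 0, 0, 0.04], [0, 0, 0.004, 0, 0, 0, 0.04], [0, 0, 0.002, 0, 0, 0, 0.04], [0, 0, 0, 0, 0, 0, 0.04], [0, 0, 0, 0, 0, 0, 0.04]])

```text
time: 5.25
tool_pos: [0.4626, -0.0822, 0.0322]
tool_rot: [-0.0, 0.996, -0.089, -0.0]
contact_force: [-0.3, 1.1, 0.8]
gripper_width: 0.618
```

Request:
step_arm(moves=[[0, 0, 0.001, 0, 0, 0, 0.06], [0, 0, 0, 0, 0, 0, 0.07], [0, 0, 0, 0, 0, 0, 0.0854], [0, 0, 0, 0, 0, 0, 0.0854], [0, 0, -0.02, 0, 0, 0, 0.0854], [0, 0, -0.04, 0, 0, 0, 0.0854], [0, 0, -0.045, 0, 0, 0, 0.0854]])

```text
time: 5.95
tool_pos: [0.4612, -0.0818, 0.1359]
tool_rot: [-0.0, 0.996, -0.089, -0.002]
contact_force: [1.5, -0.6, 0.7]
gripper_width: 1.0
```

```bash
python3 -c "
from h import *
plan([.5135,.092,.13],n=6)"
```

```text
t 5.95 p [ 0.4612 -0.0818  0.1359] F [ 1.5107 -0.618   0.687 ] w 1.0 q [-0.3346 -0.2541  2.0604 -0.      1.3392  1.4144]
rotvec [-0.0006  0.0038 -0.0002] tool-delta now [ 0.0207 -0.1803  0.0059] in goal frame [ 0.0207 -0.1803  0.0059] dist 0.18160090918773178
[0.0034, -0.0301, 0.001, -0.0001, 0.0006, -0.0]
[0.0034, -0.0301, 0.001, -0.0001, 0.0006, -0.0]
[0.0034, -0.0301, 0.001, -0.0001, 0.0006, -0.0]
[0.0035, -0.0301, 0.001, -0.0001, 0.0006, -0.0]
[0.0035, -0.0301, 0.001, -0.0001, 0.0006, -0.0]
[0.0035, -0.0301, 0.001, -0.0001, 0.0006, -0.0]
```

Request:
step_arm(moves=[[0.003, -0.03, 0, 0, 0, 0, 0.0854], [0.003, -0.04, 0, 0, 0, 0, 0.0854], [0.003, -0.04, 0, 0, 0, 0, 0.0854], [0.004, -0.04, 0, 0, 0, 0, 0.0854], [0.006, -0.03, 0, 0, 0, 0, 0.0854], [0, 0, 0, 0, 0, 0, 0.0854], [0, 0, 0, 0, 0, 0, 0.0854]])

```text
time: 6.65
tool_pos: [0.5131, 0.0919, 0.1361]
tool_rot: [0.0, 0.996, -0.088, -0.0]
contact_force: [0.5, 0.3, 0.7]
gripper_width: 0.999
```

Run:
```python
from h import *
p,d=grab_frame('wrist');save('w4',p);P=cloud('wrist',d)
for c in [(.635,.023),(.5135,.092),(.463,-.0825)]:
    m=(d>0)&(np.hypot(P[...,0]-c[0],P[...,1]-c[1])<.045)&(P[...,2]>.055)&(P[...,2]<.075)
    if m.sum()>50:
        q=P[m];print(c,m.sum(),cv2.minEnclosingCircle((q[:,:2]*1000).astype(np.float32)),np.median(q[:,2]))
plan([.5134,.092,.03],n=1)
```

```text
(0.635, 0.023) 4174 ((634.58056640625, 23.604045867919922), 26.857908248901367) 0.06240514574621843
(0.5135, 0.092) 4023 ((513.5110473632812, 92.35202026367188), 26.930438995361328) 0.06241534112914837
(0.463, -0.0825) 4070 ((461.77850341796875, -81.247802734375), 27.42096519470215) 0.06226537976678723
t 6.7 p [0.513  0.0913 0.1361] F [-0.1477 -0.1483 -0.4867] w 1.002 q [ 0.0334 -0.1186  1.9432 -0.0004  1.3175  1.7822]
rotvec [0.0005 0.0004 0.0001] tool-delta now [ 0.0004 -0.0008  0.1061] in goal frame [ 0.0003 -0.0008  0.1061] dist 0.10611198926188692
[0.0004, -0.0008, 0.1061, 0.0005, 0.0004, 0.0001]
```

View pics/w4.png

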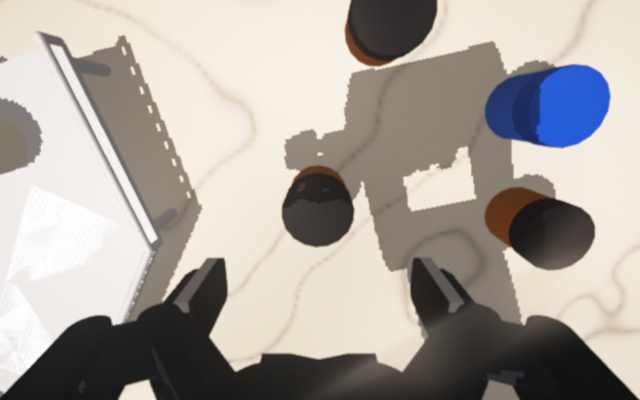

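Jar B at (318,210) is under the gripper, and jar C at (552,234) still stands upright where it was. I descend and grip jar B.

Request:
step_arm(moves=[[0, -0.001, 0.025, 0, 0, 0, 0.0854], [0, 0, 0.035, 0, 0, 0, 0.0854], [0, 0, 0.03, 0, 0, 0, 0.0854], [0, 0, 0.014, 0, 0, 0, 0.0854], [0, 0, 0, 0, 0, 0, 0.0854], [0, 0, 0, 0, 0, 0, 0.04], [0, 0, 0, 0, 0, 0, 0.04], [0, 0, 0, 0, 0, 0, 0.04]])

```text
time: 7.5
tool_pos: [0.5155, 0.0924, 0.0349]
tool_rot: [-0.0, 0.996, -0.089, 0.002]
contact_force: [0.5, -0.7, 4.4]
gripper_width: 0.612
```

Request:
step_arm(moves=[[0, 0, 0, 0, 0, 0, 0.04], [0, 0, 0, 0, 0, 0, 0.04], [0, 0, 0, 0, 0, 0, 0.04], [0, 0, 0, 0, 0, 0, 0.04]])

```text
time: 7.9
tool_pos: [0.5155, 0.0924, 0.0348]
tool_rot: [-0.0, 0.996, -0.089, 0.002]
contact_force: [-0.1, -1.8, 6.4]
gripper_width: 0.614
```

Request:
step_arm(moves=[[0, 0, -0.005, 0, 0, 0, 0.04], [0, 0, -0.01, 0, 0, 0, 0.04], [0, 0, -0.01, 0, 0, 0, 0.04], [0, 0, 0, 0, 0, 0, 0.04], [0, 0, 0, 0, 0, 0, 0.04], [0, 0, 0, 0, 0, 0, 0.04], [0, 0, 0, 0, 0, 0, 0.04]])

```text
time: 8.6
tool_pos: [0.5129, 0.0925, 0.0567]
tool_rot: [0.0, 0.996, -0.089, -0.001]
contact_force: [0.4, 0.4, -3.1]
gripper_width: 0.608
```

```bash
python3 -c "
from h import *
f=[]
for i in range(4):
    p,d=grab_frame('wrist');f.append(state()['contact_force'])
print(np.array(f))
plan([.513,.092,.03],n=1)"
```

```text
[[ 0.638  -0.1433 -3.853 ]
 [ 0.5189 -0.0068 -3.8507]
 [ 0.3816 -0.3193 -4.1274]
 [-0.5777  0.0709 -4.2419]]
t 8.8 p [0.5132 0.0925 0.057 ] F [-0.5777  0.0709 -4.2419] w 0.611 q [ 0.0355 -0.016   1.991   0.      1.1672  1.7845]
rotvec [ 0.0001  0.0006 -0.0002] tool-delta now [-0.0001  0.0005  0.027 ] in goal frame [-0.0001  0.0005  0.027 ] dist 0.02698906083781355
[-0.0001, 0.0005, 0.027, 0.0001, 0.0006, -0.0002]
```

The force is about -4.0 N (about 410 g), so jar B is the full one. I carry it to the caddy, raising it first.

Request:
step_arm(moves=[[0, 0, -0.02, 0, 0, 0, 0.04], [0, 0, -0.03, 0, 0, 0, 0.04], [0, 0, -0.03, 0, 0, 0, 0.04], [0, 0, -0.01, 0, 0, 0, 0.04], [0, 0, 0, 0, 0, 0, 0.04]])

```text
time: 9.3
tool_pos: [0.5147, 0.0925, 0.1492]
tool_rot: [-0.0, 0.996, -0.089, 0.002]
contact_force: [0.8, -0.0, -3.5]
gripper_width: 0.61
```

```bash
python3 -c "
from h import *
plan([.4665,.3155,.145],n=10)"
```

```text
t 9.3 p [0.5147 0.0925 0.1492] F [ 0.8177 -0.0284 -3.5433] w 0.61 q [ 0.0355 -0.1307  1.9312 -0.      1.3369  1.7845]
rotvec [-0.0009 -0.004  -0.0002] tool-delta now [-0.087  -0.2109  0.004 ] in goal frame [-0.0869 -0.2109  0.0042] dist 0.22814899106817543
[-0.0087, -0.0211, 0.0004, -0.0001, -0.0004, -0.0]
[-0.0087, -0.0211, 0.0004, -0.0001, -0.0004, -0.0]
[-0.0087, -0.0211, 0.0004, -0.0001, -0.0004, -0.0]
[-0.0087, -0.0211, 0.0004, -0.0001, -0.0004, -0.0]
[-0.0087, -0.0211, 0.0004, -0.0001, -0.0004, -0.0]
[-0.0087, -0.0211, 0.0004, -0.0001, -0.0004, -0.0]
[-0.0087, -0.0211, 0.0004, -0.0001, -0.0004, -0.0]
[-0.0087, -0.0211, 0.0004, -0.0001, -0.0004, -0.0]
[-0.0087, -0.0211, 0.0004, -0.0001, -0.0004, -0.0]
[-0.0087, -0.0211, 0.0004, -0.0001, -0.0004, -0.0]
```

Request:
step_arm(moves=[[-0.004, -0.01, 0, 0, 0, 0, 0.04], [-0.009, -0.022, 0, 0, 0, 0, 0.04], [-0.012, -0.03, 0, 0, 0, 0, 0.04], [-0.012, -0.03, 0, 0, 0, 0, 0.04], [-0.012, -0.03, 0, 0, 0, 0, 0.04], [-0.012, -0.03, 0, 0, 0, 0, 0.04], [-0.012, -0.03, 0, 0, 0, 0, 0.04], [-0.008, -0.018, 0, 0, 0, 0, 0.04]])

```text
time: 10.1
tool_pos: [0.4665, 0.3057, 0.1443]
tool_rot: [0.001, 0.996, -0.088, -0.002]
contact_force: [-0.6, -0.6, -3.6]
gripper_width: 0.613
```

Request:
step_arm(moves=[[-0.004, -0.011, 0, 0, 0, 0, 0.04], [0, 0, 0, 0, 0, 0, 0.04], [0, 0, 0, 0, 0, 0, 0.04]])

```text
time: 10.4
tool_pos: [0.4666, 0.3146, 0.1461]
tool_rot: [0.001, 0.996, -0.089, -0.001]
contact_force: [0.4, -0.6, -3.8]
gripper_width: 0.609
```

```bash
python3 -c "
from h import *
plan([.4665,.3155,.084],n=1)
p,d=grab_frame('side');save('s5',p);p,d=grab_frame('wrist');save('w5',p)"
```

```text
t 10.4 p [0.4666 0.3146 0.1461] F [ 0.3524 -0.5749 -3.8342] w 0.609 q [ 0.4613 -0.0255  1.8376 -0.0006  1.3317  2.2104]
rotvec [ 0.0017  0.0014 -0.0001] tool-delta now [-0.0002 -0.0009  0.0621] in goal frame [-0.0003 -0.0008  0.0621] dist 0.06209798997697087
[-0.0002, -0.0009, 0.0621, 0.0017, 0.0014, -0.0001]
```

View pics/s5.png

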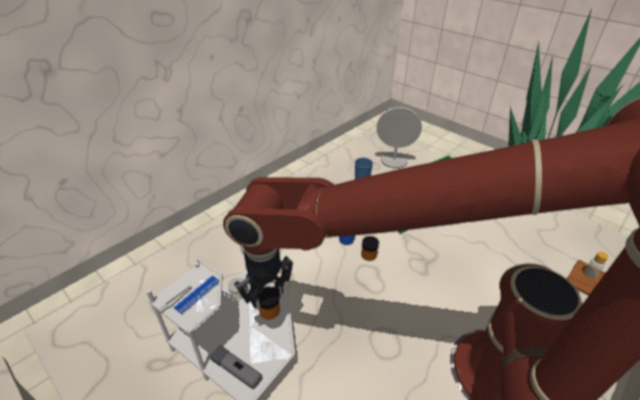

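View pics/w5.png

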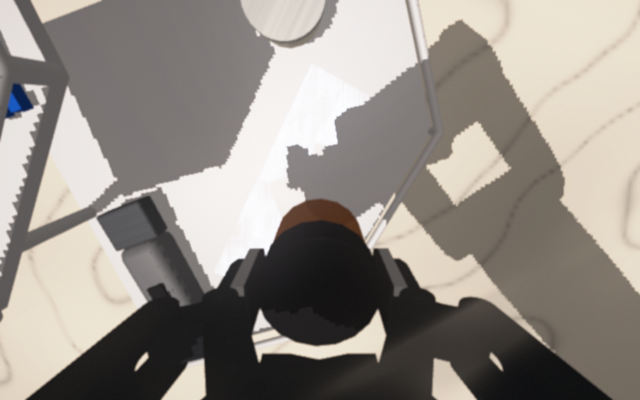

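The wrist view shows the jar at (318,280) over the lower shelf, inside the front rail and clear of the trimmer at (150,240). I lower it.

Request:
step_arm(moves=[[0, -0.001, 0.01, 0, 0, 0, 0.04], [0, 0, 0.02, 0, 0, 0, 0.04], [0, 0, 0.015, 0, 0, 0, 0.04], [0, 0, 0.008, 0, 0, 0, 0.04], [0, 0, 0.003, 0, 0, 0, 0.04], [0, 0, 0, 0, 0, 0, 0.04], [0, 0, 0, 0, 0, 0, 0.04]])

```text
time: 11.2
tool_pos: [0.4679, 0.3165, 0.0921]
tool_rot: [-0.0, 0.996, -0.089, 0.001]
contact_force: [-0.5, 0.3, -3.6]
gripper_width: 0.611
```

Request:
step_arm(moves=[[0, 0, 0.003, 0, 0, 0, 0.04], [0, 0, 0.002, 0, 0, 0, 0.04], [0, 0, 0.001, 0, 0, 0, 0.04], [0, 0, 0, 0, 0, 0, 0.04]])

```text
time: 11.6
tool_pos: [0.4671, 0.3162, 0.0851]
tool_rot: [0.0, 0.996, -0.089, -0.0]
contact_force: [-0.5, -0.4, -3.6]
gripper_width: 0.611
```

Request:
step_arm(moves=[[0, 0, 0.001, 0, 0, 0, 0.04], [0, 0, 0.001, 0, 0, 0, 0.04], [0, 0, 0, 0, 0, 0, 0.04]])

```text
time: 11.9
tool_pos: [0.4675, 0.3163, 0.0849]
tool_rot: [0.0, 0.996, -0.089, -0.0]
contact_force: [-4.0, -3.6, 5.5]
gripper_width: 0.612
```

It is on the shelf: the force went from -3.6 to +5.5 N. I release it gently and rise.

Request:
step_arm(moves=[[0, 0, 0, 0, 0, 0, 0.056], [0, 0, 0, 0, 0, 0, 0.065], [0, 0, 0, 0, 0, 0, 0.075], [0, 0, 0, 0, 0, 0, 0.075], [0, 0, -0.02, 0, 0, 0, 0.075], [0, 0, -0.04, 0, 0, 0, 0.075], [0, 0, -0.04, 0, 0, 0, 0.075]])

```text
time: 12.6
tool_pos: [0.4666, 0.3158, 0.1833]
tool_rot: [0.001, 0.996, -0.089, -0.001]
contact_force: [1.2, 0.7, -0.1]
gripper_width: 0.877
```

Run:
```python
from h import *
p,d=grab_frame('wrist');save('w6',p);P=cloud('wrist',d)
c=(.467,.316)
m=(d>0)&(np.hypot(P[...,0]-c[0],P[...,1]-c[1])<.045)&(P[...,2]>.1)&(P[...,2]<.13)
q=P[m];print(c,m.sum(),cv2.minEnclosingCircle((q[:,:2]*1000).astype(np.float32)),np.median(q[:,2]),np.percentile(q[:,2],[5,95]))
plan([.463,-.0825,.15],n=11)
```

```text
(0.467, 0.316) 4300 ((471.1483459472656, 319.91168212890625), 27.00363540649414) 0.12192558079252461 [0.1165 0.123 ]
t 12.65 p [0.4706 0.318  0.1928] F [3.0757 2.5507 5.1419] w 0.875 q [ 0.4631 -0.0638  1.7939  0.0001  1.3997  2.212 ]
rotvec [-0.0071 -0.0094 -0.0001] tool-delta now [0.063  0.3958 0.0406] in goal frame [0.0634 0.3955 0.0428] dist 0.4028019659687522
[0.0057, 0.036, 0.0037, -0.0006, -0.0009, -0.0]
[0.0057, 0.036, 0.0037, -0.0006, -0.0009, -0.0]
[0.0057, 0.036, 0.0037, -0.0006, -0.0009, -0.0]
[0.0057, 0.036, 0.0037, -0.0006, -0.0009, -0.0]
[0.0057, 0.036, 0.0038, -0.0006, -0.0009, -0.0]
[0.0057, 0.036, 0.0038, -0.0006, -0.0009, -0.0]
[0.0057, 0.036, 0.0038, -0.0006, -0.0009, -0.0]
[0.0058, 0.036, 0.0038, -0.0006, -0.0009, -0.0]
[0.0058, 0.036, 0.0038, -0.0006, -0.0009, -0.0]
[0.0058, 0.036, 0.0039, -0.0006, -0.0009, -0.0]
[0.0058, 0.036, 0.0039, -0.0006, -0.0009, -0.0]
```

View pics/w6.png

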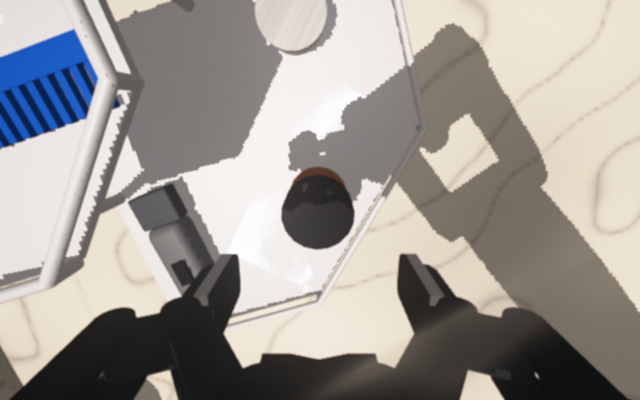

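The jar stands upright on the shelf at (318,207). Its apparent top of 0.122 is the arm still moving by 10 mm during the exposure, so it is really about 0.112. Now jar C for the box.

Request:
step_arm(moves=[[0.005, 0.025, 0, 0, 0, 0, 0.0854], [0.006, 0.037, 0.002, 0, 0, 0, 0.0854], [0.006, 0.042, 0.006, 0, 0, 0, 0.0854], [0.006, 0.042, 0.006, 0, 0, 0, 0.0854], [0.006, 0.042, 0.006, 0, 0, 0, 0.0854], [0.006, 0.042, 0.006, 0, 0, 0, 0.0854], [0.006, 0.042, 0.006, 0, 0, 0, 0.0854], [0.006, 0.042, 0.006, 0, 0, 0, 0.0854]])

```text
time: 13.45
tool_pos: [0.4577, -0.0028, 0.1452]
tool_rot: [0.0, 0.996, -0.089, 0.001]
contact_force: [1.0, -0.3, 0.2]
gripper_width: 1.002
```

Request:
step_arm(moves=[[0.006, 0.042, 0, 0, 0, 0, 0.0854], [0.006, 0.03, 0, 0, 0, 0, 0.0854], [0.004, 0.008, 0, 0, 0, 0, 0.0854], [0, 0, 0, 0, 0, 0, 0.0854], [0, 0, 0, 0, 0, 0, 0.0854]])

```text
time: 13.95
tool_pos: [0.4595, -0.0819, 0.1452]
tool_rot: [-0.0, 0.996, -0.089, -0.0]
contact_force: [-0.3, 0.5, 0.1]
gripper_width: 0.999
```

Run:
```python
from h import *
p,d=grab_frame('wrist');save('w7',p);P=cloud('wrist',d)
for c in [(.635,.023),(.462,-.0815)]:
    m=(d>0)&(np.hypot(P[...,0]-c[0],P[...,1]-c[1])<.045)&(P[...,2]>.055)&(P[...,2]<.075)
    if m.sum()>50:
        q=P[m];print(c,m.sum(),cv2.minEnclosingCircle((q[:,:2]*1000).astype(np.float32)),np.median(q[:,2]))
plan([.4625,-.0818,.032],n=1)
```

```text
(0.635, 0.023) 1309 ((620.18359375, 25.916091918945312), 22.727617263793945) 0.06229573957163417
(0.462, -0.0815) 3769 ((462.2098388671875, -80.9947280883789), 26.938037872314453) 0.06247529547733202
t 14.0 p [ 0.4595 -0.0816  0.1452] F [-0.5416  0.0292  0.5254] w 0.997 q [-0.3357 -0.2716  2.0583  0.0005  1.3553  1.4119]
rotvec [-0.0005  0.0003  0.0012] tool-delta now [ 0.003  -0.0002  0.1132] in goal frame [ 0.003  -0.0003  0.1132] dist 0.113195156214856
[0.003, -0.0002, 0.1132, -0.0005, 0.0003, 0.0012]
```

View pics/w7.png

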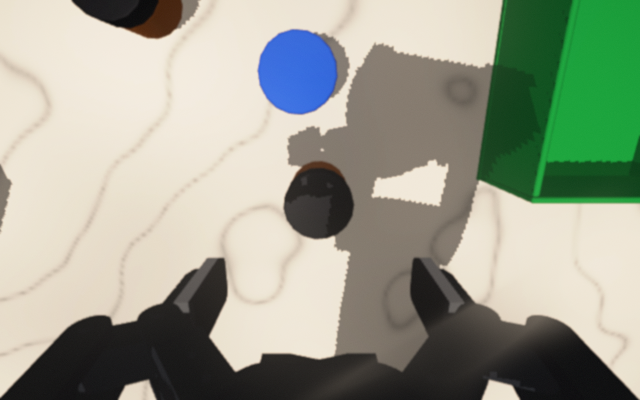

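Jar C is at (318,205), between the jaws. I grip and lift it.

Request:
step_arm(moves=[[0.003, -0.001, 0.03, 0, 0, 0, 0.0854], [0, 0, 0.035, 0, 0, 0, 0.0854], [0, 0, 0.033, 0, 0, 0, 0.0854], [0, 0, 0.015, 0, 0, 0, 0.0854], [0, 0, 0, 0, 0, 0, 0.0854], [0, 0, 0, 0, 0, 0, 0.04], [0, 0, 0, 0, 0, 0, 0.04], [0, 0, 0, 0, 0, 0, 0.04]])

```text
time: 14.8
tool_pos: [0.4644, -0.0826, 0.0346]
tool_rot: [0.0, 0.996, -0.089, 0.002]
contact_force: [0.7, -0.7, -0.9]
gripper_width: 0.612
```

Request:
step_arm(moves=[[0, 0, 0, 0, 0, 0, 0.04], [0, 0, 0, 0, 0, 0, 0.04], [0, 0, 0, 0, 0, 0, 0.04]])

```text
time: 15.1
tool_pos: [0.4644, -0.0827, 0.0344]
tool_rot: [0.0, 0.996, -0.089, 0.002]
contact_force: [-0.2, 1.4, 6.7]
gripper_width: 0.61
```

Request:
step_arm(moves=[[0, 0, -0.01, 0, 0, 0, 0.04], [0, 0, -0.025, 0, 0, 0, 0.04], [0, 0, -0.035, 0, 0, 0, 0.04], [0, 0, -0.035, 0, 0, 0, 0.04], [0, 0, -0.01, 0, 0, 0, 0.04], [0, 0, 0, 0, 0, 0, 0.04], [0, 0, 0, 0, 0, 0, 0.04]])

```text
time: 15.8
tool_pos: [0.4616, -0.082, 0.1458]
tool_rot: [-0.0, 0.996, -0.089, -0.001]
contact_force: [-0.8, 0.1, -1.8]
gripper_width: 0.611
```

```bash
python3 -c "
from h import *
plan([.4736,-.305,.145],n=1)"
```

```text
t 15.8 p [ 0.4616 -0.082   0.1458] F [-0.8061  0.0725 -1.7681] w 0.611 q [-0.3347 -0.2649  2.0518 -0.0001  1.3571  1.4144]
rotvec [-0.0003  0.0024 -0.0003] tool-delta now [0.0514 0.2174 0.0006] in goal frame [0.0513 0.2174 0.0008] dist 0.22334071971973063
[0.0514, 0.2174, 0.0006, -0.0003, 0.0024, -0.0003]
```

Request:
step_arm(moves=[[0.002, 0.011, 0, 0, 0, 0, 0.04], [0.006, 0.025, 0, 0, 0, 0, 0.04], [0.008, 0.034, 0, 0, 0, 0, 0.04], [0.008, 0.034, 0, 0, 0, 0, 0.04], [0.008, 0.034, 0, 0, 0, 0, 0.04], [0.008, 0.034, 0, 0, 0, 0, 0.04], [0.006, 0.027, 0, 0, 0, 0, 0.04], [0.004, 0.018, 0, 0, 0, 0, 0.04]])

```text
time: 16.6
tool_pos: [0.472, -0.3066, 0.1451]
tool_rot: [-0.001, 0.996, -0.09, -0.001]
contact_force: [-0.1, 0.3, -0.7]
gripper_width: 0.61
```

Request:
step_arm(moves=[[0, 0, 0, 0, 0, 0, 0.04], [0, 0, 0, 0, 0, 0, 0.04], [0, 0, 0, 0, 0, 0, 0.04]])

```text
time: 16.9
tool_pos: [0.4731, -0.3036, 0.1466]
tool_rot: [-0.001, 0.996, -0.089, -0.001]
contact_force: [-0.1, 0.2, -1.6]
gripper_width: 0.609
```

Run:
```python
from h import *
plan([.4736,-.305,.040],n=1)
p,d=grab_frame('wrist');save('w8',p);P=cloud('wrist',d)
m=(d>0)&(abs(P[...,0]-.51)<.12)&(abs(P[...,1]+.31)<.11)&(P[...,2]>.074)&(P[...,2]<.088)
print('box',m.sum(),cv2.minAreaRect((P[m][:,:2]*1000).astype(np.float32)))
```

```text
t 16.9 p [ 0.4731 -0.3036  0.1466] F [-0.1396  0.185  -1.5813] w 0.609 q [-0.7031 -0.0281  1.8393  0.0003  1.332   1.0449]
rotvec [-0.001   0.0012  0.0007] tool-delta now [0.0009 0.0014 0.1066] in goal frame [0.0008 0.0013 0.1066] dist 0.10660830926346479
[0.0009, 0.0014, 0.1066, -0.001, 0.0012, 0.0007]
box 6841 ((510.8587341308594, -310.9558410644531), (140.64529418945312, 159.0438995361328), 79.87289428710938)
```

View pics/w8.png

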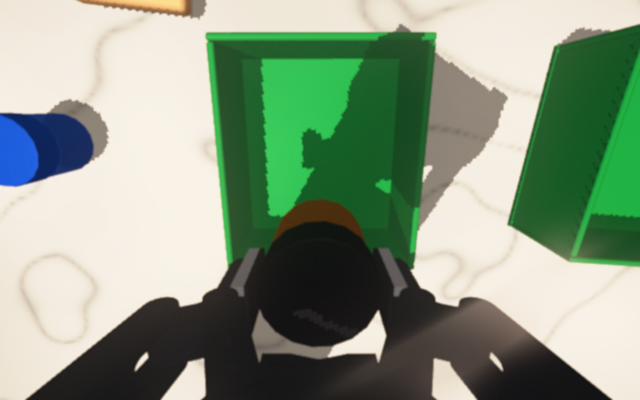

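The box is measured again at (0.511, -0.311), yaw -10.1°, which agrees. I lower the jar into the near slot.

Request:
step_arm(moves=[[0.001, 0.001, 0.015, 0, 0, 0, 0.04], [0, 0, 0.025, 0, 0, 0, 0.04], [0, 0, 0.025, 0, 0, 0, 0.04], [0, 0, 0.02, 0, 0, 0, 0.04], [0, 0, 0.009, 0, 0, 0, 0.04], [0, 0, 0.004, 0, 0, 0, 0.04], [0, 0, 0, 0, 0, 0, 0.04], [0, 0, 0, 0, 0, 0, 0.04]])

```text
time: 17.75
tool_pos: [0.4749, -0.3064, 0.0504]
tool_rot: [0.001, 0.996, -0.089, 0.001]
contact_force: [0.2, 0.3, -0.3]
gripper_width: 0.618
```

Request:
step_arm(moves=[[0, 0, 0.004, 0, 0, 0, 0.04], [0, 0, 0.003, 0, 0, 0, 0.04], [0, 0, 0.001, 0, 0, 0, 0.04], [0, 0, 0, 0, 0, 0, 0.04]])

```text
time: 18.15
tool_pos: [0.474, -0.3058, 0.0411]
tool_rot: [-0.0, 0.996, -0.089, -0.0]
contact_force: [-1.1, -0.0, -1.3]
gripper_width: 0.612
```

Request:
step_arm(moves=[[0, 0, 0.001, 0, 0, 0, 0.04], [0, 0, 0.001, 0, 0, 0, 0.04], [0, 0, 0, 0, 0, 0, 0.04]])

```text
time: 18.45
tool_pos: [0.4743, -0.306, 0.0395]
tool_rot: [0.0, 0.996, -0.089, 0.0]
contact_force: [-0.5, 0.2, 1.0]
gripper_width: 0.612
```

Contact. I release with a limited opening and rise.

Request:
step_arm(moves=[[0, 0, 0.001, 0, 0, 0, 0.056], [0, 0, 0, 0, 0, 0, 0.063], [0, 0, 0, 0, 0, 0, 0.07], [0, 0, 0, 0, 0, 0, 0.07], [0, 0, -0.02, 0, 0, 0, 0.07], [0, 0, -0.04, 0, 0, 0, 0.07], [0, 0, -0.045, 0, 0, 0, 0.07], [0, 0, 0, 0, 0, 0, 0.07]])

```text
time: 19.25
tool_pos: [0.4779, -0.3089, 0.1516]
tool_rot: [0.004, 0.996, -0.089, 0.006]
contact_force: [1.4, -1.0, 0.5]
gripper_width: 0.819
```

Run:
```python
from h import *
plan([.6345,.0233,.145],n=10)
p,d=grab_frame('wrist');save('w9',p);P=cloud('wrist',d)
c=(.474,-.306)
m=(d>0)&(np.hypot(P[...,0]-c[0],P[...,1]-c[1])<.04)&(P[...,2]>.06)&(P[...,2]<.075)
q=P[m];print(m.sum(),cv2.minEnclosingCircle((q[:,:2]*1000).astype(np.float32)),np.percentile(q[:,2],[5,50,95]))
```

```text
t 19.25 p [ 0.4779 -0.3089  0.1516] F [ 1.3959 -1.0215  0.5165] w 0.819 q [-0.7047 -0.0268  1.8292  0.      1.3251  1.0442]
rotvec [ 0.0071 -0.0122 -0.0001] tool-delta now [ 0.0952 -0.3548  0.0053] in goal frame [ 0.0953 -0.3547  0.0066] dist 0.3673591683983555
[0.0095, -0.0355, 0.0005, 0.0007, -0.0012, -0.0]
[0.0095, -0.0355, 0.0005, 0.0007, -0.0012, -0.0]
[0.0095, -0.0355, 0.0006, 0.0007, -0.0012, -0.0]
[0.0095, -0.0355, 0.0006, 0.0007, -0.0012, -0.0]
[0.0095, -0.0355, 0.0006, 0.0007, -0.0012, -0.0]
[0.0095, -0.0355, 0.0006, 0.0007, -0.0012, -0.0]
[0.0095, -0.0355, 0.0006, 0.0007, -0.0012, -0.0]
[0.0095, -0.0355, 0.0006, 0.0007, -0.0012, -0.0]
[0.0095, -0.0355, 0.0006, 0.0007, -0.0012, -0.0]
[0.0095, -0.0355, 0.0006, 0.0007, -0.0012, -0.0]
3605 ((465.8402099609375, -302.9329528808594), 31.806699752807617) [0.063  0.0642 0.0652]
```

View pics/w9.png

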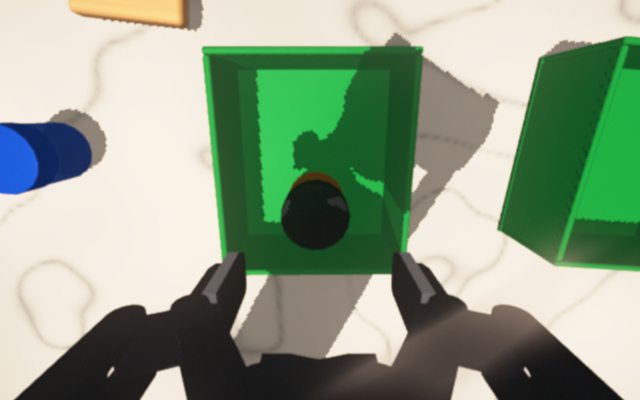

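The jar is upright inside the box at (316,212), below the rim. On to jar A.

Request:
step_arm(moves=[[0.006, -0.02, 0, 0, 0, 0, 0.0854], [0.011, -0.04, 0, 0, 0, 0, 0.0854], [0.011, -0.04, 0, 0, 0, 0, 0.0854], [0.011, -0.04, 0, 0, 0, 0, 0.0854], [0.011, -0.04, 0, 0, 0, 0, 0.0854], [0.011, -0.04, 0, 0, 0, 0, 0.0854], [0.011, -0.04, 0, 0, 0, 0, 0.0854], [0.011, -0.04, 0, 0, 0, 0, 0.0854]])

```text
time: 20.1
tool_pos: [0.6087, -0.0235, 0.1416]
tool_rot: [-0.0, 0.996, -0.089, -0.001]
contact_force: [1.2, -0.7, -0.3]
gripper_width: 1.001
```

Request:
step_arm(moves=[[0.011, -0.035, 0, 0, 0, 0, 0.0854], [0.006, -0.017, 0, 0, 0, 0, 0.0854], [0, 0, 0, 0, 0, 0, 0.0854], [0, 0, 0, 0, 0, 0, 0.0854], [0, 0, 0, 0, 0, 0, 0.0854]])

```text
time: 20.6
tool_pos: [0.6343, 0.0216, 0.1428]
tool_rot: [0.0, 0.996, -0.09, -0.001]
contact_force: [0.1, -0.7, -0.2]
gripper_width: 1.0
```

Run:
```python
from h import *
plan([.6345,.0233,.032],n=1)
p,d=grab_frame('wrist');save('w10',p);P=cloud('wrist',d)
c=(.6345,.0233)
m=(d>0)&(np.hypot(P[...,0]-c[0],P[...,1]-c[1])<.04)&(P[...,2]>.055)&(P[...,2]<.075)
q=P[m];print(m.sum(),cv2.minEnclosingCircle((q[:,:2]*1000).astype(np.float32)),np.percentile(q[:,2],[5,50,95]))
```

```text
t 20.6 p [0.6343 0.0216 0.1428] F [ 0.0812 -0.7136 -0.168 ] w 1.0 q [-0.083   0.1433  1.6672 -0.0005  1.3322  1.6675]
rotvec [ 0.0006  0.001  -0.0016] tool-delta now [-0.     -0.0018  0.1108] in goal frame [-0.0001 -0.0017  0.1108] dist 0.11077073627461405
[-0.0, -0.0018, 0.1108, 0.0006, 0.001, -0.0016]
3835 ((635.3604736328125, 24.076133728027344), 26.94679069519043) [0.0614 0.0627 0.0638]
```

View pics/w10.png

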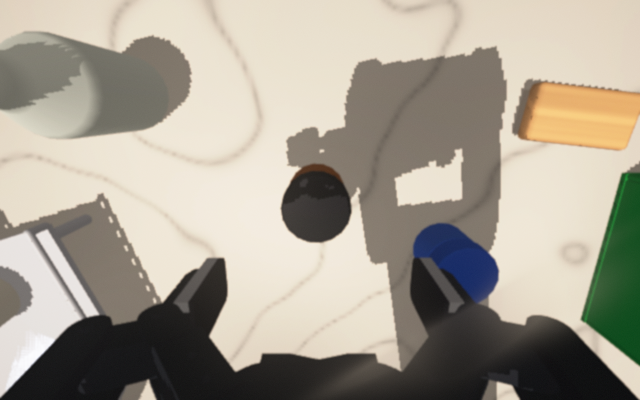

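Jar A at (316,203) is centred, and the blue look-alike is clear of the right finger. I grip it.

Request:
step_arm(moves=[[0.001, -0.002, 0.03, 0, 0, 0, 0.0854], [0, 0, 0.035, 0, 0, 0, 0.0854], [0, 0, 0.03, 0, 0, 0, 0.0854], [0, 0, 0.015, 0, 0, 0, 0.0854], [0, 0, 0, 0, 0, 0, 0.0854], [0, 0, 0, 0, 0, 0, 0.04], [0, 0, 0, 0, 0, 0, 0.04], [0, 0, 0, 0, 0, 0, 0.04]])

```text
time: 21.45
tool_pos: [0.6386, 0.0243, 0.0365]
tool_rot: [0.0, 0.996, -0.089, 0.003]
contact_force: [-0.5, -0.2, -0.8]
gripper_width: 0.611
```

Request:
step_arm(moves=[[0, 0, 0, 0, 0, 0, 0.04], [0, 0, 0, 0, 0, 0, 0.04], [0, 0, 0, 0, 0, 0, 0.04]])

```text
time: 21.75
tool_pos: [0.6385, 0.0244, 0.0363]
tool_rot: [0.0, 0.996, -0.089, 0.003]
contact_force: [-0.4, -0.6, 7.4]
gripper_width: 0.61
```

Request:
step_arm(moves=[[0, 0, -0.01, 0, 0, 0, 0.04], [0, 0, -0.025, 0, 0, 0, 0.04], [0, 0, -0.035, 0, 0, 0, 0.04], [0, 0, -0.035, 0, 0, 0, 0.04], [0, 0, -0.01, 0, 0, 0, 0.04], [0, 0, 0, 0, 0, 0, 0.04], [0, 0, 0, 0, 0, 0, 0.04], [0, 0, 0, 0, 0, 0, 0.04]])

```text
time: 22.55
tool_pos: [0.6346, 0.0248, 0.1452]
tool_rot: [0.0, 0.996, -0.089, -0.002]
contact_force: [-0.1, 0.2, -1.5]
gripper_width: 0.613
```

```bash
python3 -c "
from h import *
f=[]
for i in range(4):
    p,d=grab_frame('wrist');f.append(state()['contact_force'])
print(np.array(f))
plan([.5473,-.318,.145],n=1)"
```

```text
[[ 0.4731 -0.5718 -1.5117]
 [ 0.016  -0.7163 -1.1109]
 [-0.8003 -0.0795 -1.6014]
 [-0.8736  0.3646 -1.2506]]
t 22.75 p [0.6355 0.0247 0.1467] F [-0.8736  0.3646 -1.2506] w 0.609 q [-0.0781  0.1436  1.66    0.      1.3406  1.6709]
rotvec [ 0.0002  0.0026 -0.0002] tool-delta now [-0.0261  0.3529  0.0018] in goal frame [-0.0261  0.3529  0.0017] dist 0.35386994504935354
[-0.0261, 0.3529, 0.0018, 0.0002, 0.0026, -0.0002]
```

About -1.4 N, so jar A is empty, as expected. I carry it to the far slot of the box.

Request:
step_arm(moves=[[-0.001, 0.013, 0, 0, 0, 0, 0.04], [-0.002, 0.027, 0, 0, 0, 0, 0.04], [-0.003, 0.037, 0, 0, 0, 0, 0.04], [-0.003, 0.037, 0, 0, 0, 0, 0.04], [-0.003, 0.037, 0, 0, 0, 0, 0.04], [-0.003, 0.037, 0, 0, 0, 0, 0.04], [-0.003, 0.037, 0, 0, 0, 0, 0.04], [-0.003, 0.037, 0, 0, 0, 0, 0.04]])

```text
time: 23.55
tool_pos: [0.5681, -0.2316, 0.1483]
tool_rot: [0.0, 0.996, -0.089, -0.0]
contact_force: [0.7, -0.4, -0.1]
gripper_width: 0.614
```

Request:
step_arm(moves=[[-0.003, 0.037, 0, 0, 0, 0, 0.04], [-0.001, 0.033, 0, 0, 0, 0, 0.04], [-0.001, 0.021, 0, 0, 0, 0, 0.04], [0, 0, 0, 0, 0, 0, 0.04], [0, 0, 0, 0, 0, 0, 0.04], [0, 0, 0, 0, 0, 0, 0.04]])

```text
time: 24.15
tool_pos: [0.5481, -0.3175, 0.1481]
tool_rot: [-0.0, 0.996, -0.089, -0.0]
contact_force: [0.5, 1.2, -2.0]
gripper_width: 0.612
```

Run:
```python
from h import *
plan([.5473,-.3175,.041],n=1)
p,d=grab_frame('wrist');save('w11',p)
```

```text
t 24.15 p [ 0.5481 -0.3175  0.1481] F [ 0.5286  1.1836 -1.9583] w 0.612 q [-0.6426  0.135   1.6669  0.0003  1.3401  1.1057]
rotvec [-0.0005  0.0003  0.0004] tool-delta now [-0.0007  0.0002  0.1071] in goal frame [-0.0007  0.0001  0.1071] dist 0.10712993044785002
[-0.0007, 0.0002, 0.1071, -0.0005, 0.0003, 0.0004]
```

View pics/w11.png

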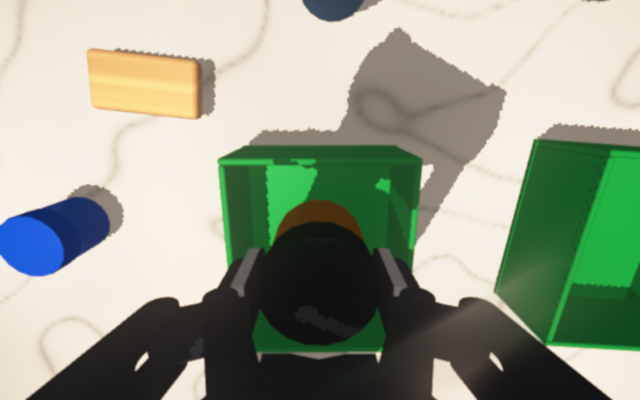

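The jar is over the far half of the box, between its side walls at x of about 225 and 415. I lower it.

Request:
step_arm(moves=[[-0.001, 0, 0.015, 0, 0, 0, 0.04], [0, 0, 0.025, 0, 0, 0, 0.04], [0, 0, 0.025, 0, 0, 0, 0.04], [0, 0, 0.02, 0, 0, 0, 0.04], [0, 0, 0.009, 0, 0, 0, 0.04], [0, 0, 0.004, 0, 0, 0, 0.04], [0, 0, 0, 0, 0, 0, 0.04], [0, 0, 0, 0, 0, 0, 0.04]])

```text
time: 25.0
tool_pos: [0.5479, -0.3184, 0.0515]
tool_rot: [0.001, 0.996, -0.089, 0.001]
contact_force: [-0.2, 0.2, -0.4]
gripper_width: 0.611
```

Request:
step_arm(moves=[[0, 0, 0.002, 0, 0, 0, 0.04], [0, 0, 0.002, 0, 0, 0, 0.04], [0, 0, 0, 0, 0, 0, 0.04]])

```text
time: 25.3
tool_pos: [0.5471, -0.318, 0.0464]
tool_rot: [0.0, 0.996, -0.089, 0.0]
contact_force: [0.3, -0.1, -0.5]
gripper_width: 0.616
```

Request:
step_arm(moves=[[0, 0, 0.002, 0, 0, 0, 0.04], [0, 0, 0.002, 0, 0, 0, 0.04], [0, 0, 0, 0, 0, 0, 0.04], [0, 0, 0, 0, 0, 0, 0.04]])

```text
time: 25.7
tool_pos: [0.5471, -0.3179, 0.0421]
tool_rot: [-0.0, 0.996, -0.089, -0.0]
contact_force: [1.0, -0.6, -1.7]
gripper_width: 0.609
```

Request:
step_arm(moves=[[0, 0, 0.001, 0, 0, 0, 0.04], [0, 0, 0.001, 0, 0, 0, 0.04], [0, 0, 0, 0, 0, 0, 0.04]])

```text
time: 26.0
tool_pos: [0.5474, -0.3182, 0.0413]
tool_rot: [0.0, 0.996, -0.089, 0.0]
contact_force: [-2.1, 2.5, 4.5]
gripper_width: 0.609
```

Contact (+4.5 N). I release and retreat.

Request:
step_arm(moves=[[0, 0, 0, 0, 0, 0, 0.056], [0, 0, 0, 0, 0, 0, 0.063], [0, 0, 0, 0, 0, 0, 0.07], [0, 0, 0, 0, 0, 0, 0.07], [0, 0, -0.02, 0, 0, 0, 0.07], [0, 0, -0.04, 0, 0, 0, 0.07], [0, 0, -0.045, 0, 0, 0, 0.07], [0, 0, -0.03, 0, 0, 0, 0.07]])

```text
time: 26.8
tool_pos: [0.548, -0.3186, 0.1789]
tool_rot: [0.001, 0.996, -0.089, 0.002]
contact_force: [1.6, -0.5, -0.2]
gripper_width: 0.819
```

Request:
step_arm(moves=[[-0.03, 0, -0.03, 0, 0, 0, 0.07], [-0.04, 0, 0, 0, 0, 0, 0.07], [-0.04, 0, 0, 0, 0, 0, 0.07], [0, 0, 0, 0, 0, 0, 0.07], [0, 0, 0, 0, 0, 0, 0.07], [0, 0, 0, 0, 0, 0, 0.07]])

```text
time: 27.4
tool_pos: [0.4396, -0.2989, 0.2057]
tool_rot: [0.0, 0.996, -0.089, 0.0]
contact_force: [0.4, -0.4, -0.3]
gripper_width: 0.821
```

Run:
```python
from h import *
s,p0,R=tool();print(s['time'],p0,s['contact_force'])
def rep(n,P,d,c,a,b):
    m=(d>0)&(np.hypot(P[...,0]-c[0],P[...,1]-c[1])<.038)&(P[...,2]>a)&(P[...,2]<b)
    if m.sum()>20:
        q=P[m];print(n,c,m.sum(),cv2.minEnclosingCircle((q[:,:2]*1000).astype(np.float32)),np.percentile(q[:,2],[5,50,95]))
for n in ['wrist','top','side']:
    p,d=grab_frame(n);save(n+'_f',p);P=cloud(n,d)
    for c,a,b in [((.474,-.306),.06,.074),((.547,-.318),.06,.074),((.467,.316),.1,.125)]: rep(n,P,d,c,a,b)
    if n!='wrist':
        for q in ['tumbler','pot','trimmer','comb','tweezer','pump','nailbrush']:
            r=cut_out(n,q)
            if r: m=r[0]['mask']&(d>0);P0=np.load(n+'0.npy')[m];print(n,q,round(r[0]['conf'],2),np.median(P[m]-P0,0))
```

```text
27.4 [ 0.4396 -0.2989  0.2057] [ 0.4289 -0.4403 -0.3188]
wrist (0.474, -0.306) 2773 ((467.7066345214844, -304.74755859375), 31.50005340576172) [0.0662 0.0675 0.0686]
wrist (0.547, -0.318) 3532 ((551.409912109375, -318.85699462890625), 33.5562629699707) [0.0661 0.0675 0.0688]
top (0.474, -0.306) 91 ((481.2693176269531, -307.3646240234375), 24.859079360961914) [0.063  0.0671 0.0704]
top (0.547, -0.318) 213 ((546.4059448242188, -319.7691345214844), 26.959897994995117) [0.063  0.0668 0.0703]
top (0.467, 0.316) 244 ((466.79083251953125, 313.63018798828125), 27.02699851989746) [0.1065 0.1114 0.1152]
top tumbler 0.69 [-0.      0.      0.0001]
top pot 0.59 [-0.0028 -0.0172  0.0604]
top trimmer 0.78 [-0. -0.  0.]
top comb 0.69 [ 0.      0.0001 -0.0003]
top tweezer 0.59 [ 0.0002  0.0006 -0.0013]
top nailbrush 0.65 [-0.      0.      0.0001]
side (0.474, -0.306) 147 ((468.92462158203125, -302.1877746582031), 29.049518585205078) [0.0626 0.0663 0.0696]
side (0.547, -0.318) 145 ((549.6281127929688, -316.25177001953125), 35.42042541503906) [0.0617 0.0661 0.0699]
side (0.467, 0.316) 387 ((462.8252868652344, 317.8433532714844), 27.48883056640625) [0.1032 0.1112 0.1139]
side tumbler 0.88 [ 0.0001 -0.0002 -0.0002]
side comb 0.58 [-0.      0.      0.0001]
side tweezer 0.76 [ 0.0001 -0.     -0.0002]
side pump 0.94 [-0.0001  0.      0.0001]
side nailbrush 0.61 [-0.  0.  0.]
```

View pics/wrist_f.png

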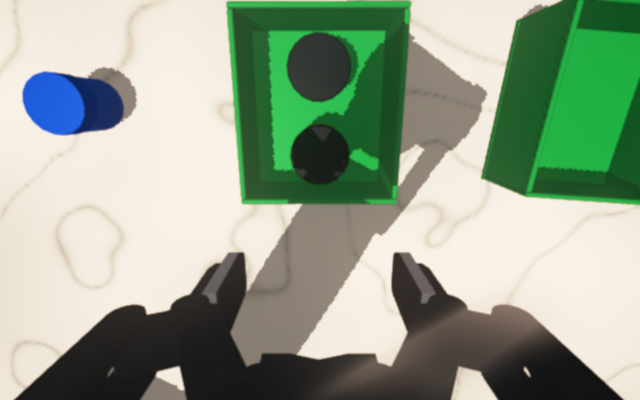

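View pics/side_f.png

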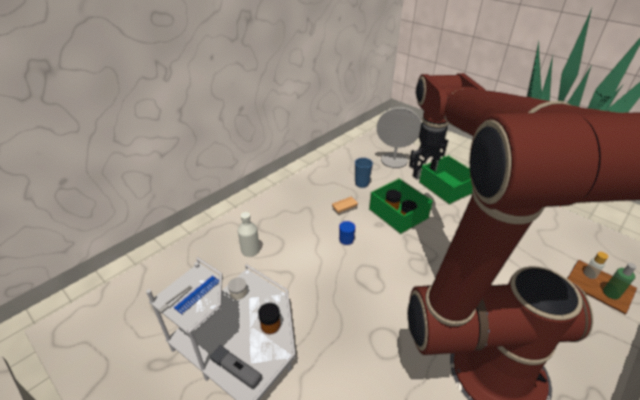

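View pics/top_f.png

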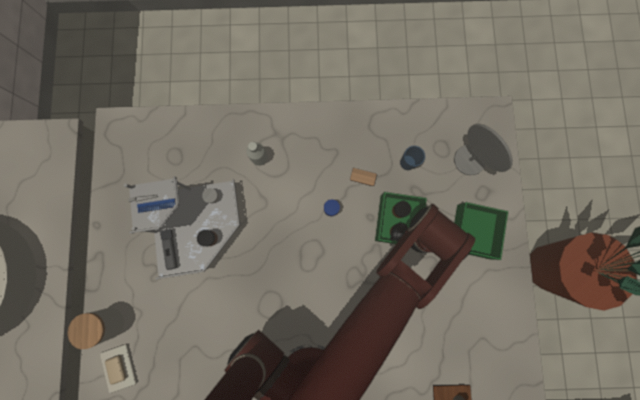

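The wrist view shows both empties upright in the return box at (318,67) and (319,155), with lids at 0.067 against the 0.08 rim. The full jar stands on the shelf at (207,238) in the top view, its top at 0.111. The one odd number is the "pot" change in the top view: the network seems to have picked the newly placed jar, and the pot itself still shows at (212,196).

```bash
python3 -c "
from h import *
d=np.load('top0d.npy');P0=np.load('top0.npy');p,d1=grab_frame('top');P=cloud('top',d1)
m=(d>0)&(d1>0)&(np.hypot(P0[...,0]-.603,P0[...,1]-.307)<.03);print('pot',np.median(P[m]-P0[m],0),m.sum())
m=(d>0)&(d1>0)&(np.hypot(P0[...,0]-.557,P0[...,1]+.085)<.03);print('blue',np.median(P[m]-P0[m],0),m.sum())
print(job_done())"
```

```text
pot [ 0.      0.0001 -0.0003] 280
blue [ 0.     -0.     -0.0002] 271
the job is handed in; nothing more can be done
None
```

I handed the job in at about 27.5 s of the 72 s allowed; no verdict is reported.

**What I did:** I lifted the jars to feel them. The one that stood at (0.513, 0.092) weighed about 4.0 N (about 410 g), so it is the full one. The other two weighed about 1.1 to 1.4 N. I put the first empty back where it stood, stood the full jar on the caddy's lower shelf first, and then placed both empties side by side in the green box nearest the base.

**Last checks:**
- **Full jar:** it stands upright on the shelf, with its top at 0.111 m (0.112 expected).
- **Empties:** both are upright on the box floor, with lids at about 0.067 m, 13 mm below the rim.
- **Everything else:** the pot, trimmer, comb, tweezer, tumbler, pump, nail brush and blue look-alike show no shift beyond about 1 mm. The trimmer and blue look-alike were compared in the top view only, the pump in the side view only.
- **Gripper:** it is clear of everything.

**Readings that disagreed:**
- **Shelf jar:** one wrist measurement put its top at 0.122 m. The arm was still rising during that picture, and the later top and side views gave 0.111 m.
- **Pot:** the network once seemed to take the placed jar for the pot. A direct depth comparison showed the pot unmoved.

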